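Refit and hold down the glue warmer's push knob

TASK

The push-and-turn control knob of the bench glue warmer has come off: fold the splash cover over its control panel up and right back to its stop, then take the skirted knob from the bench, turn it so that the flat in its bore meets the flat of the D-shaft, and push it fully home on the shaft. The warmer starts only while its spindle is held in, so press the knob in against the spindle's spring to the stop and keep holding it there: finish with the gripper still holding the knob pressed in. Leave the other things on the bench where they are.

Things in the scene. Friction and masses are not known exactly. Their poses are not given: they have to be found in the camera images.
- knob: the knob to fit: black, standing bore down on the bench. Skirt 48 mm wide, 5 mm high; above it a smooth round grip 36.4 mm wide, top at 32 mm; 40 to 85 g. Origin: centre of the underside, z up. +x points to the flat side of the bore; a white line on the top and down the side also marks +x. D-bore from below: 13 mm wide, 18 mm deep, flat 2.9 mm from the axis, first 2.5 mm opened to 17 mm
- shaft_tip (a point): centre of the top end of the steel D-shaft, which stands straight up from the control panel: 12 mm thick, 26 mm long, one flat 2.5 mm from the axis over its full length, top edge chamfered 1.5 mm. +x points out of the flat, z up. The shaft turns stiffly (0.08 N m) and stays. Knob fully home: this point meets the bottom of the bore, 18 mm above the knob's underside
- spindle (a joint): how far the shaft is pushed in (down), m: 0 out, its rest; 0.006 at the stop. The spring takes 4.5 N to start and 10 N at the stop and pushes the shaft out again. A knob that is home has its underside 8 mm above the panel at 0 and 2 mm at the stop
- warmer: the fixed glue warmer. Origin on the bench under the shaft's axis, z up; +y points to its pot, x along the cover's hinge. Panel 52 mm above the bench, clear for 55 mm round the shaft; side cheeks at x = +-92 to 100 mm, up to 95 mm high; hinge line at y = 100 mm. Heater body from y = 115 to 415 mm, x +-130 mm; pot 218 mm wide about y = 290 mm, lid knob up to 229 mm high
- cover (a joint): angle of the splash cover, rad: 0 closed flat over the panel, grows as it folds up and over towards the pot, 1.57 upright, 2.0 at its stop, leaning back. Stiff hinge: the cover stays where it is left; moving it takes 1 to 4 N at the bar
- cover_bar (a point): middle of the cover's grab bar: steel rod 10 mm thick, parallel to the hinge and 195 mm from it, held by two arms with 100 mm of rod free between them and 40 mm of free space between rod and cover plate. x along the rod, y from the rod to the hinge. The cover is a 204 x 150 mm plate, 3 mm thick
- cover_hinge (a point): middle of the cover's hinge line, 100 mm above the bench, fixed to the warmer, axes as the warmer's: x along the hinge line, y level away from the shaft, z up. The shaft's axis is 100 mm along -y from here
- wing_knob: bystander: small black knob of another machine, a 34 mm disc with a straight bar grip, 23 mm high, no skirt, no white line
- tape_roll: bystander: flat cardboard ring (empty tape core), 84 mm across, 25 mm high
- glue_can: bystander: closed tin, 88 mm across, 75 mm high
- hardener_jar: bystander: small jar with a white cap, 60 mm across, 85 mm high
- brush: bystander: glue brush lying flat
- screwdriver: bystander: screwdriver lying flat
- scraper: bystander: scraper with a wooden handle lying flat
Things that resemble listed ones, but are neither listed nor needed, are in the scene too. What is shaped like the knob but orange, pink or turquoise is not meant.

How it is judged:
By the outcome, as a careful person would: the job done as asked, in the order asked, and still so for the second after the job is handed in, while the arm keeps its last pose, push and grip.
It also fails if it takes over 72 s, if anything falls off the work surface, if the arm or the gripper's body presses on something with over 40 N, if the wrist force passes 120 N, or if a joint passes its speed limit or range.

ROBOT

A 7-joint arm with a two-finger parallel gripper is mounted at the origin on the work surface. World frame = base frame: x ahead of the robot, y to its left, z up, the work surface at z = 0. Lengths are in m, angles in rad, forces in N, time in s.
With the tool pointing down it reaches from about 0.425 to 0.875 m from the base axis. Payload 4.7 kg.
Tool frame: the origin (TCP) lies midway between the tips of the shut fingers; the grasp point (between the pads) lies 19 mm behind it; y points along the fingers, z is the direction in which the jaws open and shut, and the axes are right-handed (so a half turn about y gives the same grasp; the last joint's range is limited). The gripper opens to 87 mm and grips with 3 to 60 N. Pads are 19 mm wide; open, the fingers measure 117 mm over their backs; the gripper's body (75 mm by 190 mm) begins 51 mm behind the grasp point.
Start: joints at [-1.119, 0.321, -0.07, 1.45, 0.023, 1.371, -0.057], TCP at [0.276, 0.589, 0.223] pointing down, gripper open.
Joint ranges: [-2.86, 2.86], [-0.3, 2.09], [-1.38, 1.24], [0.06, 2.45], [-1.56, 4.7], [0.09, 2.05], [-2.69, 2.69]. Speed limits (rad/s): [2.57, 2.57, 3.14, 3.14, 3.14, 3.14, 3.14].

INTERFACE

Orientations are given as a rotation vector (axis times angle).
In Python, from bench import ctrl gives the robot as it stands.
- The arm moves only by the tool play_rows, never from a script. Its arguments are lists of equal length, an entry for each row: "translation": the shift along the tool's x, y, z in mm, a list of three; "turn": the turn, a rotation vector about the tool's x, y, z in rad, a list of three; "fingers": the opening, from -1 (shut) to 1 (fully open), so that 0 is half open. In form: {"translation": [[dx, dy, dz], ...], "turn": [[wx, wy, wz], ...], "fingers": [fingers, ...]}. A call has exactly 10 rows; each row shifts and turns the commanded pose from where the row before left it, along the tool's axes as they then stand; what a row does not reach is not made up. A row lasts 1/12 s, in which the tool goes at most 41.7 mm and 7.16 degrees, less where a joint would pass 70% of its speed; a pose out of reach is approached as far as the arm can. A call with a gripper value outside its range is refused whole. The fingers move at their own pace and stop on an object; "grip_force" is the grip in N (left out, the last holds). Time passes only in rows, so rows that do not move let the fingers close, or fill a call up. It gives the time, the measured TCP pose, the force and the opening at its end, in the units of the state.
- ctrl.get_state(): the state, without advancing time (a new reading comes with each control period).
- ctrl.get_image(name): name is "scene" or "top"; returns the picture (384x512x3 uint8, blue, green, red); there is no depth.
- ctrl.camera_info(name): a dict with "camera_matrix" (3x3 intrinsics, pixels), "R" (3x3) and "t" (3): a world point X has camera coordinates R X + t. Camera axes: x right, y down, z forward; pixel columns grow to the right and rows downward; lengths in m; the calibration is good to about 2 mm. A picture is of the moment at which its call begins. camera_info takes no time and is no camera call.
- ctrl.close_job(): hands the job in, once; it reports no verdict.
The state is a dict: "time": time; "joint_positions": joint angles; "qd": joint speeds; "joint_torque": joint torques, N m; "position": TCP position; "tool_rot": TCP orientation; "ft_force": force on the tool from outside, world axes, zero at the start; "torque": the same for the moment, N m; "grip_width": opening from 0.0 (shut) to 1.0 (fully open).
Only numpy, scipy, OpenCV 4.12 (cv2) and the standard library are available. Lean on these libraries where they do the work, as an engineer would, in place of code of your own. Each camera call takes 0.05 s, during which the arm holds its last target.

## Working session

There is one attempt and no reset: what is moved stays moved. The work goes in short steps, Python scripts to look and compute and a tool call to move; the robot and the scene stay as the last step left them, time stands still between calls to the robot, and variables do not carry over. Pictures are saved under pics/ and viewed, and the job is handed in when it is done.

Besides the shell and the picture viewer there is one more tool, called after "Emit:" by a JSON object that holds its "fn" and its "kwargs". play_rows: Moves the arm, as the interface text tells. Its arguments: {"type":"object","properties":{"translation":{"type":"array"},"turn":{"type":"array"},"fingers":{"type":"array"},"grip_force":{"type":"number"}},"required":["translation","turn","fingers"]}

```bash
mkdir -p pics; ls
python3 - <<'E'
from bench import ctrl
import cv2,numpy as np
np.set_printoptions(precision=4,suppress=True)
for n in("scene","top"):
    im=ctrl.get_image(n); cv2.imwrite(f"pics/{n}0.png",im)
    c=ctrl.camera_info(n); print(n,c["camera_matrix"],c["R"],c["t"], -np.array(c["R"]).T@np.array(c["t"]))
print(ctrl.get_state())
E
```

```text
pics
scene [[348.53     0.     253.8903]
 [  0.     348.53   189.8149]
 [  0.       0.       1.    ]] [[ 0.2708  0.9625  0.0177]
 [ 0.6151 -0.1589 -0.7723]
 [-0.7405  0.22   -0.6351]] [ 0.0418 -0.2689  1.2597] [ 1.0869 -0.3601  0.5916]
top [[468.9168   0.     259.772 ]
 [  0.     468.9168 193.7867]
 [  0.       0.       1.    ]] [[-0.011  -0.9999  0.0029]
 [-0.9944  0.0106 -0.1051]
 [ 0.105  -0.0041 -0.9945]] [-0.1607  0.5278  1.1686] [ 0.4003 -0.1615  1.218 ]
{'time': 0.1, 'joint_positions': array([-1.1189,  0.3218, -0.0701,  1.4515,  0.0226,  1.3708, -0.0569]), 'qd': array([-0.0006, -0.001 ,  0.    , -0.0031,  0.0016, -0.002 , -0.0009]), 'joint_torque': array([ -0.0002, -49.2566,  -0.4059, -31.3404,  -0.0642,   0.0393,
         0.0001]), 'position': array([0.2754, 0.5882, 0.2216]), 'tool_rot': array([-1.5451,  0.3436, -0.3432]), 'ft_force': array([1.0848, 0.1889, 0.2939]), 'torque': array([ 0.0154, -0.0046, -0.0008]), 'grip_width': 0.9971224810708103}
```

View pics/scene0.png

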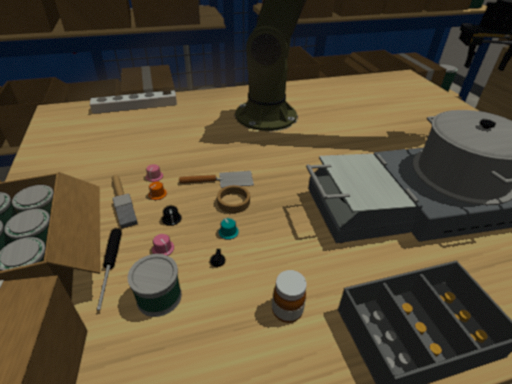

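View pics/top0.png

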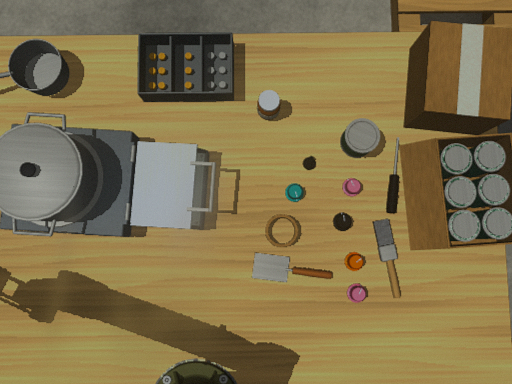

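The scene shows the warmer on the left of the top view (cover closed, bar about (210,187)). There are two black candidates: top (343,221) and top (309,162). I'll enlarge both, along with the bar.

Run:
```python
import cv2,numpy as np
t=cv2.imread("pics/top0.png");s=cv2.imread("pics/scene0.png")
def cr(im,x,y,w,h,f): return cv2.resize(im[y:y+h,x:x+w],None,fx=f,fy=f,interpolation=cv2.INTER_CUBIC)
a=np.hstack([cr(t,323,201,40,40,7),cr(t,289,142,40,40,7)])
b=np.hstack([cr(s,150,195,40,40,7),cr(s,198,238,40,40,7)])
v=np.vstack([a,b]); v=np.clip(v.astype(float)*1.8,0,255).astype(np.uint8)
cv2.imwrite("pics/cand.png",v)
cv2.imwrite("pics/bar.png",np.vstack([cr(t,120,125,130,120,2.4)[:288],cr(s,300,130,130,120,2.4)[:288]]))
```

```text
(no output)
```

View pics/cand.png

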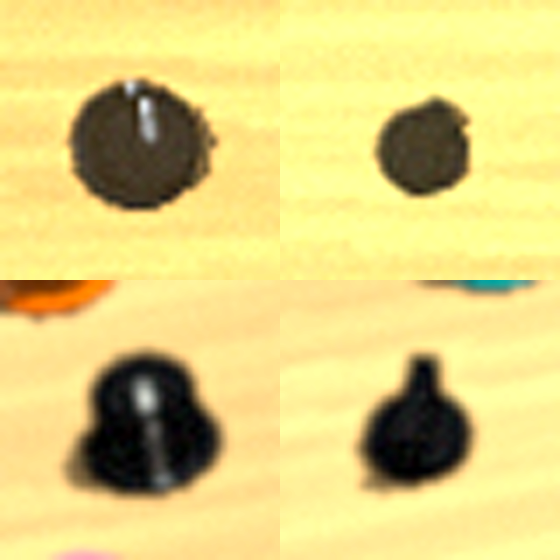

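View pics/bar.png

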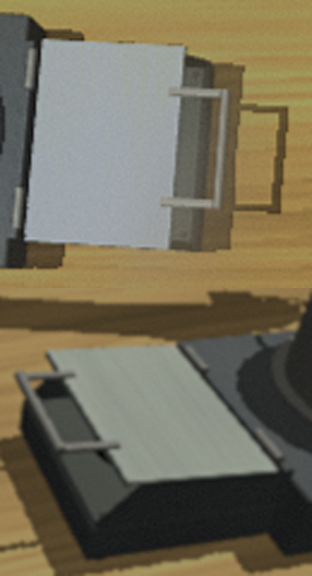

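Candidates: top (343,221) has a wide skirt and a white line, so it is the knob. Top (309,162) is smaller with a bar grip and no line, so it is the wing_knob. The bar ends are about (214,162) and (212,211) in top, and (307,167) and (326,196) in scene. Next I'll triangulate.

```bash
cat > h.py <<'E'
import cv2,numpy as np
from scipy.spatial.transform import Rotation as R
np.set_printoptions(precision=4,suppress=True)
from bench import ctrl
C={n:ctrl.camera_info(n) for n in("scene","top")}
for c in C.values():
    for k in c: c[k]=np.array(c[k])
def P(n): c=C[n]; return c["camera_matrix"]@np.c_[c["R"],c["t"]]
def tri(top,sc):
    X=cv2.triangulatePoints(P("top"),P("scene"),np.array(top,float).reshape(2,1),np.array(sc,float).reshape(2,1)).ravel();return X[:3]/X[3]
def ray(n,uv,z):
    c=C[n];o=-c["R"].T@c["t"];d=c["R"].T@np.linalg.inv(c["camera_matrix"])@np.r_[uv,1.]
    return o+d*(z-o[2])/d[2]
def proj(n,X):
    p=P(n)@np.r_[X,1.];return p[:2]/p[2]
def mask_blob(im,x,y,r,thr):
    g=im.max(axis=2);m=np.zeros(g.shape,np.uint8);m[y-r:y+r,x-r:x+r]=(g[y-r:y+r,x-r:x+r]<thr)*255
    return m
def st():
    s=ctrl.get_state();print(s["time"],"pos",s["position"],"rv",s["tool_rot"],"F",s["ft_force"],"T",s["torque"],"w",s["grip_width"],"q",s["joint_positions"]);return s
E
python3 - <<'E'
from h import *
a=tri((214.2,162.5),(307.5,166.7));b=tri((211.7,211.2),(325.8,196.2));print("bar",a,b,np.linalg.norm(a-b))
# hinge-side cover corners: top crop (40,40),(27,241) ; scene: (180,347-288),(278,471-288)
for t,s in(((40,40),(278,183)),((27,241),(180,59)),((185,46),(130,193)),((168,248),(48,64))):
    print("cov",tri(np.array(t)/2.4+[120,125],np.array(s)/2.4+[300,130]))
t=cv2.imread("pics/top0.png");s=cv2.imread("pics/scene0.png")
for im,n,x,y in((t,"top",343,221),(s,"scene",171,215)):
    m=mask_blob(im,x,y,18,60); 
    k,l,stt,ce=cv2.connectedComponentsWithStats(m); i=1+np.argmax(stt[1:,4]);print(n,stt[i],ce[i])
# white line in top
g=t[201:241,323:363].astype(int);w=np.argwhere((g.min(2)>70)&(abs(np.indices((40,40))[0]-16)<7)&(abs(np.indices((40,40))[1]-20)<5))
for r,c in w: print(c+323,r+201,g[r,c])
E
```

```text
bar [ 0.5761 -0.0759  0.1874] [ 0.491  -0.028   0.0294] 0.1856859623411566
cov [0.6496 0.1321 0.0964]
cov [0.4484 0.1452 0.0964]
cov [ 0.6396 -0.0153  0.1097]
cov [0.4377 0.0006 0.1071]
top [334 213  18  18 240] [342.1917 221.8458]
scene [161 206  20  19 274] [170.4891 215.854 ]
339 211 [ 72 128 159]
340 211 [ 71 127 159]
341 211 [ 75 130 163]
343 211 [ 72 130 161]
344 211 [ 71 129 161]
345 211 [ 71 129 158]
346 211 [ 71 125 157]
347 211 [ 73 126 157]
341 212 [ 90 115 130]
345 212 [ 76 129 161]
346 212 [ 77 135 166]
347 212 [ 77 134 163]
341 213 [118 118 116]
347 213 [ 75 129 155]
343 215 [115 116 113]
343 216 [129 128 124]
344 216 [83 81 83]
343 217 [94 95 92]
343 218 [77 79 81]
344 218 [90 89 88]
343 219 [78 80 81]
344 219 [97 97 96]
344 220 [91 93 90]
```

Run:
```python
from h import *
a=tri((214.2,162.5),(325.8,196.2));b=tri((211.7,211.2),(307.5,166.7));print("bar",a,b,np.linalg.norm(a-b),(a+b)/2)
d=a-b;print("yaw",np.arctan2(d[1],d[0]))
# knob: skirt centre; scene blob & top
t=cv2.imread("pics/top0.png");s=cv2.imread("pics/scene0.png")
print("tip line top", tri((343.2,215.2),(170.2,212.0)))
for z in (0.005,0.015,0.032): print(z,ray("top",(342.2,221.8),z),ray("scene",(170.5,215.9),z))
a=ray("top",(341,213),.005);b=ray("top",(342.2,221.5),.005);print(a-b)
a=ray("top",(343,215.2),.032);b=ray("top",(344.3,220.5),.032);print(a-b)
s_=st(); print(R.from_rotvec(s_["tool_rot"]).as_matrix())
```

```text
bar [ 0.5928 -0.0575  0.1184] [ 0.4774 -0.0509  0.1132] 0.11568443873700025 [ 0.5351 -0.0542  0.1158]
yaw -0.057585054226366866
tip line top [ 0.4685 -0.3767  0.0359]
0.005 [ 0.4533 -0.3789  0.005 ] [ 0.448  -0.3788  0.005 ]
0.015 [ 0.4528 -0.3771  0.015 ] [ 0.4589 -0.3785  0.015 ]
0.032 [ 0.4521 -0.374   0.032 ] [ 0.4774 -0.3779  0.032 ]
[0.022  0.0025 0.    ]
[0.0134 0.0029 0.    ]
0.1 pos [0.2754 0.5882 0.2216] rv [-1.5451  0.3436 -0.3432] F [1.0848 0.1889 0.2939] T [ 0.0154 -0.0046 -0.0008] w 0.9971224810708103 q [-1.1189  0.3218 -0.0701  1.4515  0.0226  1.3708 -0.0569]
[[ 0.9057 -0.0007  0.4239]
 [-0.4239 -0.0016  0.9057]
 [ 0.0001 -1.     -0.0017]]
```

Bar: middle (0.535,-0.054,0.115), yaw about -0.065 rad. It lies about 193 mm from the hinge line and 10 to 15 mm above it, which fits the text. Knob: about (0.453,-0.379), flat side near +x. Now I raise the arm and travel to above the bar.

Emit:
{"fn": "play_rows", "kwargs": {"translation": [[0,-34,0],[0,-34,0],[0,-34,0],[16,0,-35],[16,0,-35],[16,0,-35],[16,0,-35],[16,0,-35],[16,0,-35],[16,0,-35]], "turn": [[0,-0.124,0],[0,-0.124,0],[0,-0.124,0],[0,0,0],[0,0,0],[0,0,0],[0,0,0],[0,0,0],[0,0,0],[0,0,0]], "fingers": [-0.2,-0.2,-0.2,-0.2,-0.2,-0.2,-0.2,-0.2,-0.2,-0.2], "grip_force": 15}}

```text
time: 0.93
position: [0.3715, 0.3348, 0.3242]
tool_rot: [-1.57, 0.052, -0.051]
ft_force: [1.6, 0.4, -0.1]
grip_width: 0.416
```

Emit:
{"fn": "play_rows", "kwargs": {"translation": [[18,0,-36],[18,0,-36],[18,0,-36],[18,0,-36],[18,0,-36],[18,0,-36],[18,0,-36],[18,0,-36],[18,0,-36],[18,0,-36]], "turn": [[0,0,0],[0,0,0],[0,0,0],[0,0,0],[0,0,0],[0,0,0],[0,0,0],[0,0,0],[0,0,0],[0,0,0]], "fingers": [-0.2,-0.2,-0.2,-0.2,-0.2,-0.2,-0.2,-0.2,-0.2,-0.2]}}

```text
time: 1.77
position: [0.5273, -0.0361, 0.3245]
tool_rot: [-1.57, 0.051, -0.052]
ft_force: [0.4, 0.1, -0.7]
grip_width: 0.401
```

Run:
```python
from h import *
s=st();M=R.from_rotvec(s["tool_rot"]).as_matrix();print(M)
for z in(.115,):
  print(M.T@(np.array([.535,-.054,.095])-s["position"])*1000)
for n in("scene","top"): cv2.imwrite(f"pics/{n}1.png",ctrl.get_image(n))
```

```text
1.7667 pos [ 0.5273 -0.0361  0.3245] rv [-1.5698  0.0514 -0.0516] F [ 0.404   0.1188 -0.7133] T [ 0.0265 -0.0446  0.0289] w 0.4009974415254102 q [-0.4617  0.0199  0.4915  1.6003 -0.0097  1.5236  1.5354]
[[ 0.9979  0.0001  0.0655]
 [-0.0655  0.0003  0.9979]
 [ 0.0001 -1.      0.0003]]
[  8.8178 229.4671 -17.4373]
```

Emit:
{"fn": "play_rows", "kwargs": {"translation": [[3,30,-6],[3,30,-6],[3,30,-5],[0,30,0],[0,30,0],[0,28,0],[0,20,0],[0,15,0],[0,10,0],[0,0,0]], "turn": [[0,0,0],[0,0,0],[0,0,0],[0,0,0],[0,0,0],[0,0,0],[0,0,0],[0,0,0],[0,0,0],[0,0,0]], "fingers": [-0.2,-0.2,-0.2,-0.2,-0.2,-0.2,-0.2,-0.2,-0.2,-0.2]}}

```text
time: 2.7
position: [0.5332, -0.0512, 0.0992]
tool_rot: [-1.571, 0.055, -0.048]
ft_force: [0.2, 0.7, 0.1]
grip_width: 0.401
```

Run:
```python
from h import *
s=st()
a=ctrl.get_image("scene");b=ctrl.get_image("top");cv2.imwrite("pics/g.png",np.vstack([cv2.resize(a[110:240,280:430],(600,300)),cv2.resize(b[130:240,130:260],(600,300))]))
```

```text
2.7 pos [ 0.5332 -0.0512  0.0992] rv [-1.5705  0.0549 -0.0478] F [0.2357 0.7343 0.0838] T [-0.0038  0.0092  0.0127] w 0.4006788157523763 q [-0.4119  0.1907  0.5065  1.8968 -0.1036  1.0843  1.6412]
```

View pics/g.png

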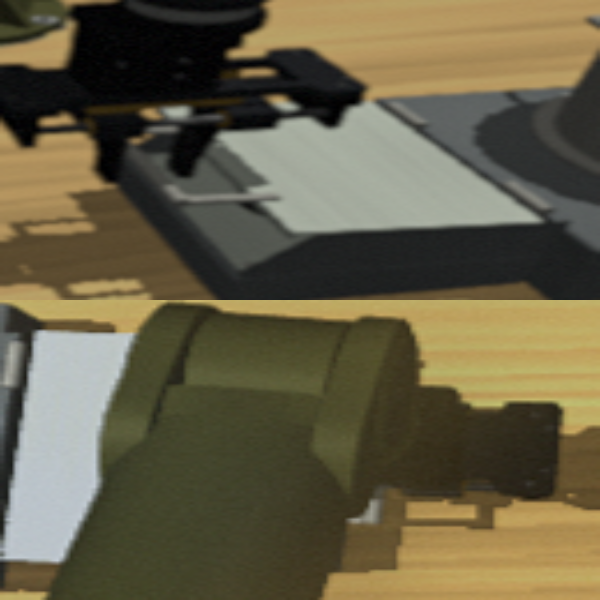

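The bar lies between the fingers, so I close on it.

Emit:
{"fn": "play_rows", "kwargs": {"translation": [[0,3,0],[0,0,0],[0,0,0],[0,0,0],[0,0,0],[0,0,0],[0,-5,0],[0,-5,0],[0,-5,0],[0,0,0]], "turn": [[0,0,0],[0,0,0],[0,0,0],[0,0,0],[0,0,0],[0,0,0],[0,0,0],[0,0,0],[0,0,0],[0,0,0]], "fingers": [-1,-1,-1,-1,-1,-1,-1,-1,-1,-1], "grip_force": 18}}

```text
time: 3.63
position: [0.5355, -0.0512, 0.1147]
tool_rot: [-1.569, 0.051, -0.052]
ft_force: [0.8, -0.6, 1.0]
grip_width: 0.107
```

Run:
```python
from h import *
st()
a=ctrl.get_image("scene");cv2.imwrite("pics/g2.png",cv2.resize(a[110:240,280:430],(600,520)))
```

```text
3.6333 pos [ 0.5355 -0.0512  0.1147] rv [-1.5694  0.0506 -0.052 ] F [ 0.8111 -0.6309  0.9918] T [-0.2505 -0.2283 -0.0505] w 0.10742761029810209 q [-0.4154  0.1734  0.5085  1.8807 -0.0949  1.11    1.6345]
```

View pics/g2.png

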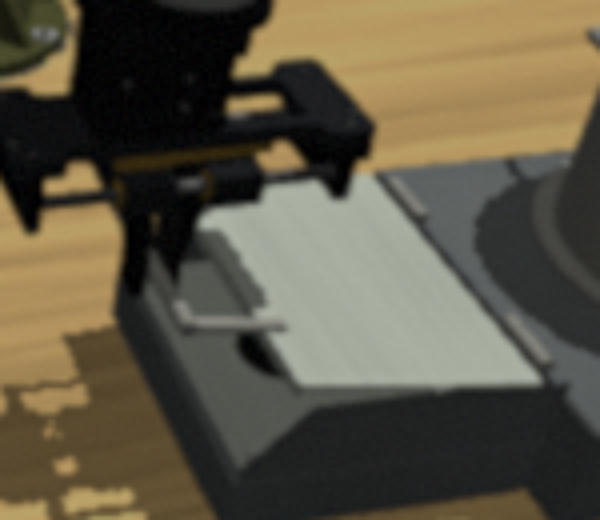

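The rod is gripped (9.3 mm between the pads) and the cover has begun to rise. Now I follow the arc.

Emit:
{"fn": "play_rows", "kwargs": {"translation": [[0,-19,4.3],[0,-18.5,6.1],[0,-17.8,7.9],[0,-16.9,9.7],[0,-15.9,11.3],[0,-14.6,12.9],[0,-13.4,14.3],[0,-11.7,15.4],[0,-10.2,16.6],[0,-8.5,17.6]], "turn": [[0,0,0],[0,0,0],[0,0,0],[0,0,0],[0,0,0],[0,0,0],[0,0,0],[0,0,0],[0,0,0],[0,0,0]], "fingers": [-1,-1,-1,-1,-1,-1,-1,-1,-1,-1]}}

```text
time: 4.52
position: [0.5436, 0.0584, 0.2641]
tool_rot: [-1.576, 0.053, -0.059]
ft_force: [-2.3, -8.8, 12.0]
grip_width: 0.107
```

Run:
```python
from h import *
st()
a=ctrl.get_image("scene");cv2.imwrite("pics/g3.png",cv2.resize(a[60:240,280:430],(600,720))[:600])
```

```text
4.5167 pos [0.5436 0.0584 0.2641] rv [-1.576   0.0535 -0.0591] F [-2.3485 -8.8471 12.0311] T [-2.1422  0.321   0.0137] w 0.10671529559363394 q [-0.5592  0.0773  0.4253  1.6639 -0.0257  1.4048  1.3684]
```

View pics/g3.png

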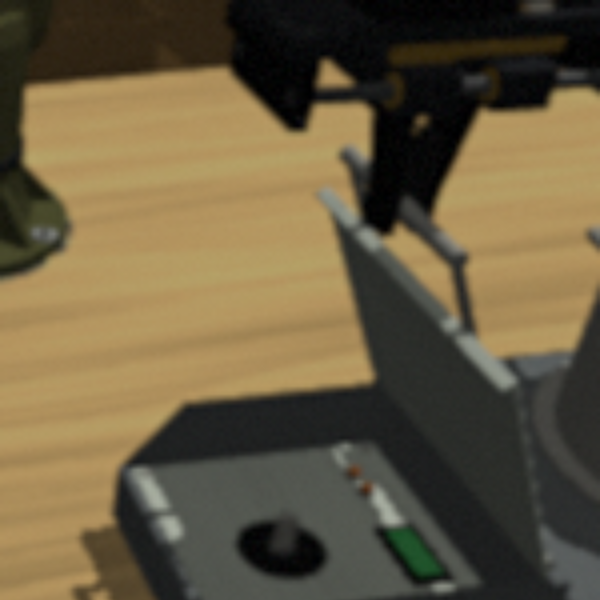

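The panel, the black collar and the shaft are now visible. The radial force of about 14 N says my arc is slightly too small, so I'll ease outward and continue.

Emit:
{"fn": "play_rows", "kwargs": {"translation": [[0,-8,9],[0,-5,14.8],[0,-3.4,15.3],[0,-2.1,15.5],[0,-0.9,15.5],[0,0.4,15.6],[0,1.6,15.5],[0,2.9,15.4],[0,4.1,15],[0,0,0]], "turn": [[0,0,0],[0,0,0],[0,0,0],[0,0,0],[0,0,0],[0,0,0],[0,0,0],[0,0,0],[0,0,0],[0,0,0]], "fingers": [-1,-1,-1,-1,-1,-1,-1,-1,-1,-1]}}

```text
time: 5.4
position: [0.5538, 0.1991, 0.2713]
tool_rot: [-1.568, 0.044, -0.054]
ft_force: [8.0, 2.0, 0.9]
grip_width: 0.108
```

Run:
```python
from h import *
st()
```

```text
5.4 pos [0.5538 0.1991 0.2713] rv [-1.5677  0.0436 -0.0544] F [7.9643 2.0344 0.9258] T [ 0.3816 -1.7622 -0.0831] w 0.10767001496030913 q [-0.6806  0.1648  0.3312  1.5549 -0.0538  1.4235  1.1624]
```

Emit:
{"fn": "play_rows", "kwargs": {"translation": [[-1,2,5],[-1,2,5],[-1,2,5],[0,2,5],[0,2,4],[0,2,4],[0,0,0],[0,0,0],[0,0,0],[0,0,0]], "turn": [[0,0,0],[0,0,0],[0,0,0],[0,0,0],[0,0,0],[0,0,0],[0,0,0],[0,0,0],[0,0,0],[0,0,0]], "fingers": [-1,-1,-1,-1,-1,-1,-1,-1,-1,-1]}}

```text
time: 6.23
position: [0.5551, 0.223, 0.2615]
tool_rot: [-1.568, 0.044, -0.063]
ft_force: [11.2, -1.2, 4.4]
grip_width: 0.103
```

Run:
```python
from h import *
s=st()
d=np.array([s["position"][0]-.549,s["position"][1]-.139])@[.065,.998];print(d,np.arctan2(s["position"][2]+.0145-.1,-d))
```

```text
6.2333 pos [0.5551 0.223  0.2615] rv [-1.5679  0.0439 -0.0625] F [11.2048 -1.1566  4.3515] T [-0.2562 -2.398  -0.0548] w 0.10293909442884812 q [-0.7031  0.1858  0.3183  1.5504 -0.0558  1.4031  1.1217]
0.08417867924604709 2.016913821213619
```

Emit:
{"fn": "play_rows", "kwargs": {"translation": [[3,1,3],[3,1,3],[0,1,3],[0,1,3],[0,0,0],[0,0,0],[0,0,0],[0,0,0],[0,0,0],[0,0,0]], "turn": [[0,0,0],[0,0,0],[0,0,0],[0,0,0],[0,0,0],[0,0,0],[0,0,0],[0,0,0],[0,0,0],[0,0,0]], "fingers": [-1,-1,-1,-1,-1,-1,-1,-1,-1,-1]}}

```text
time: 7.07
position: [0.5575, 0.2229, 0.2593]
tool_rot: [-1.583, 0.06, -0.059]
ft_force: [-9.9, -23.8, 22.8]
grip_width: 0.109
```

Run:
```python
from h import *
s=st()
d=np.array([s["position"][0]-.549,s["position"][1]-.139])@[.065,.998];print(d,np.arctan2(s["position"][2]+.0145-.1,-d))
a=ctrl.get_image("scene");b=ctrl.get_image("top");cv2.imwrite("pics/g4.png",np.hstack([cv2.resize(a[60:240,280:430],(400,480)),cv2.resize(b[110:250,60:220],(400,480))]))
```

```text
7.0667 pos [0.5575 0.2229 0.2593] rv [-1.5833  0.06   -0.059 ] F [ -9.8997 -23.779   22.8136] T [-5.0812  2.0544 -0.0189] w 0.10911013702511224 q [-0.7044  0.2061  0.3208  1.5321 -0.0533  1.42    1.1136]
0.08432404147723294 2.022512372038217
```

View pics/g4.png

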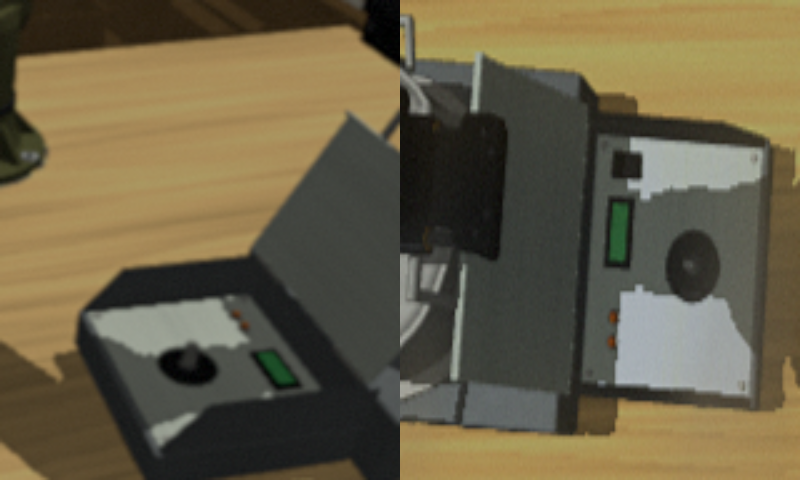

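The force jumped to about 33 N with no further travel at about 2.02 rad, so the cover is on its stop. I release and rise.

Emit:
{"fn": "play_rows", "kwargs": {"translation": [[0,-2,-4],[0,-1,-4],[0,0,0],[0,0,0],[0,0,0],[0,-10,0],[0,-20,0],[0,-25,0],[0,-25,0],[0,0,0]], "turn": [[0,0,0],[0,0,0],[0,0,0],[0,0,0],[0,0,0],[0,0,0],[0,0,0],[0,0,0],[0,0,0],[0,0,0]], "fingers": [-1,-1,-0.5,-0.5,-0.5,-0.5,-0.5,-0.5,-0.5,-0.5]}}

```text
time: 8.0
position: [0.5575, 0.2295, 0.3433]
tool_rot: [-1.565, 0.045, -0.055]
ft_force: [0.7, -0.1, 1.6]
grip_width: 0.251
```

Run:
```python
from h import *
s=st()
for i in range(1):
  a=ctrl.get_image("scene");b=ctrl.get_image("top");cv2.imwrite("pics/s5.png",a);cv2.imwrite("pics/t5.png",b)
cv2.imwrite("pics/g5.png",np.hstack([cv2.resize(a[60:240,280:430],(400,480)),cv2.resize(b[110:250,60:220],(400,480))]))
```

```text
8.0 pos [0.5575 0.2295 0.3433] rv [-1.5649  0.0449 -0.0549] F [ 0.6721 -0.0568  1.5795] T [-0.0168 -0.0527  0.0129] w 0.25066368216455986 q [-0.7035  0.1855  0.3215  1.3905 -0.0605  1.5669  1.1199]
```

View pics/g5.png

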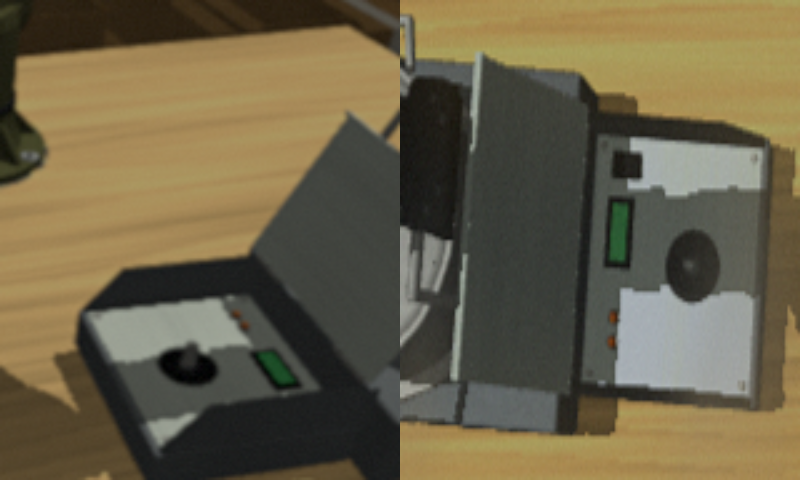

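Emit:
{"fn": "play_rows", "kwargs": {"translation": [[-4,0,-38],[-4,0,-38],[-4,0,-38],[-4,0,-38],[-4,0,-38],[-4,0,-38],[-4,0,-38],[-4,0,-38],[-4,0,-38],[-4,0,-38]], "turn": [[0,0,0],[0,0,0],[0,0,0],[0,0,0],[0,0,0],[0,0,0],[0,0,0],[0,0,0],[0,0,0],[0,0,0]], "fingers": [0.4,0.4,0.4,0.4,0.4,0.4,0.4,0.4,0.4,0.4]}}

```text
time: 8.93
position: [0.4905, -0.15, 0.3364]
tool_rot: [-1.569, 0.052, -0.049]
ft_force: [0.3, 0.0, 0.4]
grip_width: 0.699
```

Run:
```python
from h import *
s=st()
A=[ctrl.get_image("top").astype(float) for i in range(3)];B=[ctrl.get_image("scene").astype(float) for i in range(3)]
t=np.mean(A,0);a=np.mean(B,0);np.save("t6.npy",t);np.save("s6.npy",a)
cv2.imwrite("pics/t6.png",t);cv2.imwrite("pics/s6.png",a)
def cr(im,x,y,w,h,f,k): return cv2.resize(np.clip(im[y:y+h,x:x+w]*k,0,255).astype(np.uint8),None,fx=f,fy=f,interpolation=cv2.INTER_CUBIC)
X=proj("top",(.5418,.039,.078));Y=proj("scene",(.5418,.039,.078));print(X,Y)
X=X.astype(int);Y=Y.astype(int)
cv2.imwrite("pics/g6.png",np.hstack([cr(t,X[0]-12,X[1]-12,26,26,15,1.5),cr(a,Y[0]-12,Y[1]-12,26,26,15,1.5)]))
```

```text
8.9333 pos [ 0.4905 -0.15    0.3364] rv [-1.5689  0.0517 -0.0491] F [0.263  0.0317 0.4472] T [-0.0185 -0.0455  0.03  ] w 0.6986388679731577 q [-0.3786 -0.0243  0.6176  1.6139  0.0132  1.5494  1.745 ]
[175.8533 186.1079] [350.8494 188.9276][ WARN:0@5.845] global loadsave.cpp:1063 imwrite_ Unsupported depth image for selected encoder is fallbacked to CV_8U.
```

View pics/g6.png

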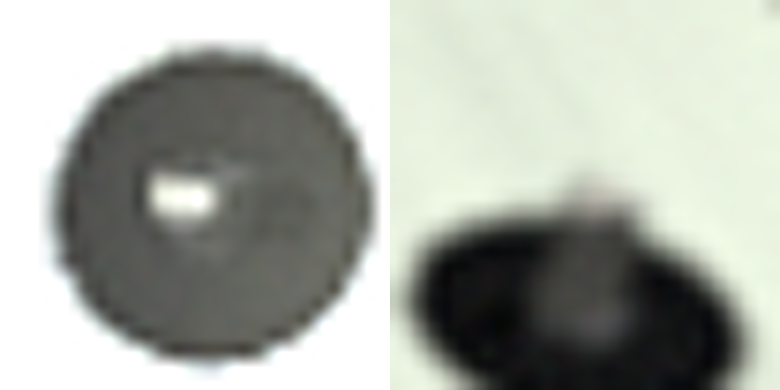

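View pics/t6.png

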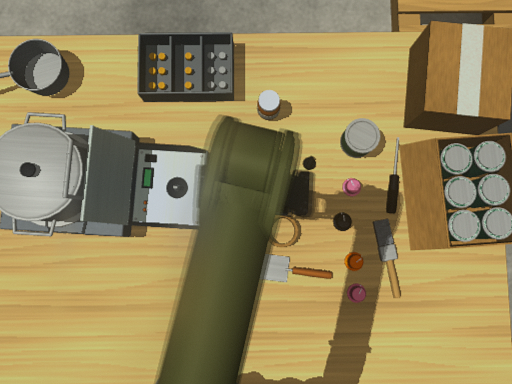

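Run:
```python
from h import *
t=np.load("t6.npy");a=np.load("s6.npy");t5=cv2.imread("pics/t5.png");s5=cv2.imread("pics/s5.png")
g=t.mean(2)
print(g[179:195,168:186].astype(int))
# collar: dark disc
m=((g<150)).astype(np.uint8)[170:205,158:196]
k,l,stt,ce=cv2.connectedComponentsWithStats(m);i=1+np.argmax(stt[1:,4]);
mm=(l==i).astype(np.uint8);cn=max(cv2.findContours(mm,0,2)[0],key=cv2.contourArea)
h=cv2.convexHull(cn);print("disc",stt[i],np.array(cv2.fitEllipse(cn)[0])+[158,170],cv2.fitEllipse(cn)[1:],cv2.contourArea(h))
M=cv2.moments(h);print(M["m10"]/M["m00"]+158,M["m01"]/M["m00"]+170)
w=np.clip(g[182:192,170:180]-110,0,None);yy,xx=np.mgrid[182:192,170:180]
cx,cy=(w*xx).sum()/w.sum(),(w*yy).sum()/w.sum();print("bright",cx,cy,"eqarea",w.sum()/140)
dx,dy=xx-cx,yy-cy;S=np.array([[ (w*dx*dx).sum(),(w*dx*dy).sum()],[(w*dx*dy).sum(),(w*dy*dy).sum()]])/w.sum();print(S,np.linalg.eigh(S))
def cr(im,x,y,w,h,f,k): return cv2.resize(np.clip(im[y:y+h,x:x+w]*k,0,255).astype(np.uint8),None,fx=f,fy=f,interpolation=cv2.INTER_NEAREST)
cv2.imwrite("pics/g7.png",np.vstack([np.hstack([cr(t,169,180,16,16,24,1.),cr(a,356,183,16,16,24,2.5)]),np.hstack([cr(t5.astype(float),169,180,12,8,32,1.5),cr(s5.astype(float),354,181,12,8,32,1.5)])])[:600])
```

```text
[[203 185 133  84  53  50  53  56  56  57  59  58  58  57  60  87 156 191]
 [184 120  58  48  52  56  55  57  59  58  61  61  62  64  62  59  86 155]
 [142  65  49  52  56  56  56  58  59  60  59  61  63  64  63  62  59  96]
 [ 89  48  51  54  53  57  57  57  59  61  60  65  63  65  64  64  63  66]
 [ 53  52  53  56  55  57  57  57  58  57  61  63  63  65  64  67  65  62]
 [ 46  52  55  56  54  54  55  65  61  69  61  62  61  62  65  65  66  65]
 [ 51  55  55  56  50  83  81  74  68  76  81  74  65  66  65  67  67  67]
 [ 51  53  55  57  52 132 147 148 142  97  72  66  61  60  60  65  69  68]
 [ 53  53  55  56  51 135 162 166 169 103  64  64  59  58  60  58  67  68]
 [ 52  55  55  56  54  82 109 114 107  76  66  64  58  61  63  63  67  70]
 [ 52  54  54  57  56  54  72  79  68  67  64  61  57  61  59  65  68  69]
 [ 50  53  56  57  59  56  60  68  71  72  67  63  65  66  65  67  71  71]
 [ 49  55  55  57  59  57  59  63  63  67  63  65  67  67  67  69  69  68]
 [ 65  51  55  56  58  58  60  60  61  62  65  67  67  70  68  70  70  65]
 [ 81  48  56  56  57  59  61  59  62  63  64  65  67  68  70  70  68  74]
 [132  61  51  55  58  59  60  60  63  64  65  67  68  68  68  64  75 156]]
disc [  8   7  22  22 367] [176.5459 187.203 ] ((20.481327056884766, 21.345333099365234), 66.86878967285156) 348.0
176.463122605364 187.24616858237547
bright 174.71390013495278 186.61774628879894 eqarea 2.352380952380953
[[1.0565 0.0414]
 [0.0414 0.2631]] EighResult(eigenvalues=array([0.261 , 1.0586]), eigenvectors=array([[ 0.052 , -0.9986],
       [-0.9986, -0.052 ]]))
```

View pics/g7.png

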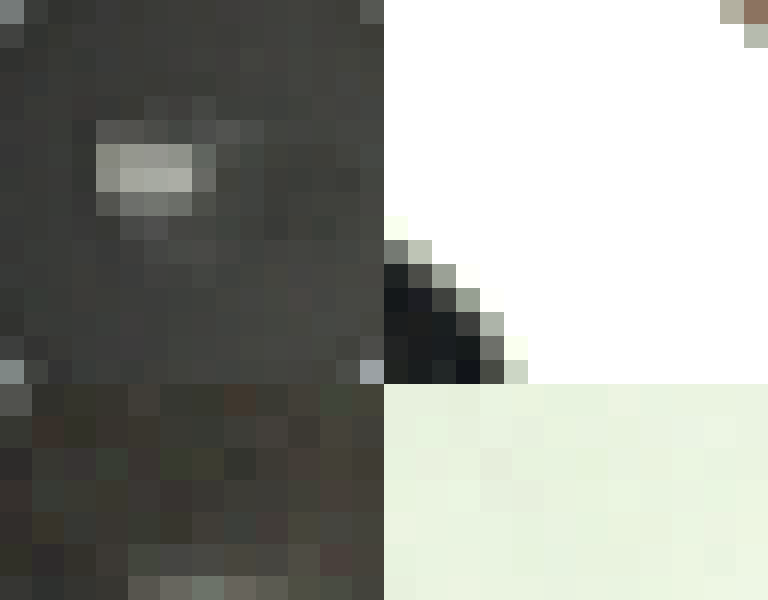

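Run:
```python
from h import *
for z in(.052,.054):
  X=ray("top",(176.5,187.22),z);print(X, "tip px",proj("top",(X[0],X[1],.078)), "scene tip",proj("scene",(X[0],X[1],.078)),proj("scene",(X[0],X[1],.052)))
for e in((.006,0,0),(0,.006,0)): print(proj("top",(X+e))-proj("top",X))
a=np.load("s6.npy");s5=cv2.imread("pics/s5.png")
Y=proj("scene",(X[0],X[1],.065)).astype(int)
g=a.mean(2);print(Y);print(g[Y[1]-9:Y[1]+14,Y[0]-14:Y[0]+15].astype(int))
def cr(im,x,y,w,h,f,k): return cv2.resize(np.clip(im[y:y+h,x:x+w]*k,0,255).astype(np.uint8),None,fx=f,fy=f,interpolation=cv2.INTER_NEAREST)
cv2.imwrite("pics/g8.png",np.hstack([cr(a,Y[0]-14,Y[1]-12,28,28,14,1.8),cr(s5.astype(float),Y[0]-14,Y[1]-12,28,28,14,1.8)]))
```

```text
[0.5422 0.0419 0.052 ] tip px [174.6552 185.9559] scene tip [352.0586 188.8358] [349.9241 197.2416]
[0.542  0.0416 0.054 ] tip px [174.7971 186.0531] scene tip [351.875  188.7957] [349.7444 197.2013]
[ 0.0183 -2.3831]
[-2.403   0.0254]
[350 193]
[[154 154 155 155 155 154 153 153 152 150 150 151 152 153 151 152 154 156
  156 156 157 155 154 155 156 156 156 157 157]
 [153 154 155 156 156 154 155 153 152 151 150 151 152 153 153 152 154 155
  156 156 156 156 155 155 155 156 156 156 157]
 [154 154 155 155 156 156 155 154 153 153 152 150 152 152 151 150 153 154
  155 157 157 156 155 155 156 156 157 157 157]
 [154 154 154 155 156 156 156 155 155 154 153 153 153 149 141 141 148 152
  155 156 157 157 156 156 155 156 156 156 157]
 [155 153 154 154 155 157 157 158 157 154 153 152 148 135 124 128 135 143
  150 154 156 157 157 156 156 156 156 156 157]
 [155 154 154 154 157 158 156 153 150 142 133 131 127 111 104 110 112 114
  127 146 156 158 157 156 156 156 156 157 156]
 [156 154 155 154 153 149 133 116 106  93  84  81  79  69  71  77  74  75
  105 139 155 158 158 158 156 156 156 155 157]
 [156 1
[... 1229 characters left out ...]
108  69  35  18   9   9  13  10  13  14  11  12
   11  14   9   8  11  33  78 122 147 153 152]
 [152 152 153 154 156 154 143 119  88  57  33  19  13  10   8   9  11   8
   10  10  13  21  38  74 115 143 152 153 151]
 [152 152 153 153 155 156 156 148 135 114  87  68  56  44  36  30  30  29
   28  33  53  73  86 115 140 150 152 152 151]
 [151 152 152 153 154 155 156 156 154 147 136 126 115 103  93  85  84  83
   82  88 112 129 134 142 149 150 150 150 151]
 [152 152 152 152 153 153 155 156 157 155 153 150 145 142 138 136 135 135
  135 136 145 151 151 150 150 150 150 150 151]
 [151 151 151 152 153 153 154 155 155 154 156 154 152 153 154 154 154 153
  154 152 153 154 153 151 150 148 148 150 151]]
```

View pics/g8.png

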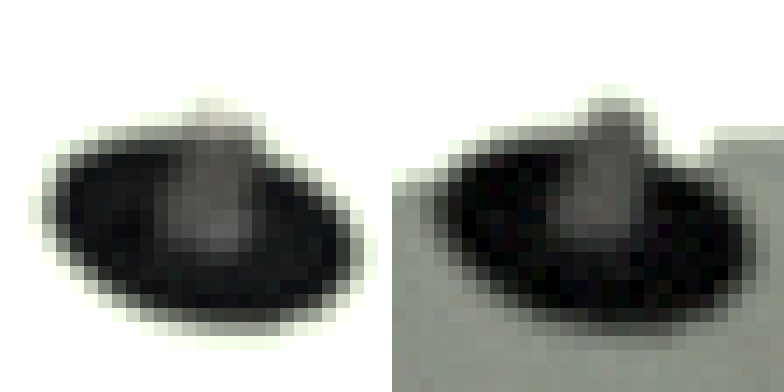

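Run:
```python
from h import *
t=np.load("t6.npy");t0=cv2.imread("pics/top0.png").astype(float)
g=t.mean(2);print(g[209:234,331:355].astype(int))
sat=t.max(2)-t.min(2)
m=((t[:,:,2]<100)|(sat<20)).astype(np.uint8);mm=np.zeros_like(m);mm[205:236,327:358]=m[205:236,327:358]
k,l,stt,ce=cv2.connectedComponentsWithStats(mm);i=1+np.argmax(stt[1:,4]);print(stt[i],ce[i])
cn=max(cv2.findContours((l==i).astype(np.uint8),0,2)[0],key=cv2.contourArea);print(cv2.minEnclosingCircle(cn),cv2.fitEllipse(cn))
a=np.load("s6.npy").mean(2);print(a[203:228,158:184].astype(int))
```

```text
[[ 75  77  76  77  78  76  76  79  76  76  78  75  78  77  75  79  77  76
   76  76  79  82  84  81]
 [ 75  74  74  74  74  75  75  74  76  75  75  74  77  75  74  73  72  73
   74  76  77  78  80  78]
 [ 74  77  76  73  75  76  76  75  74  79  78  75  77  77  75  76  74  77
   74  76  74  75  76  76]
 [ 76  77  75  74  78  76  77  79  62  60  75  55  47  60  76  76  78  76
   77  78  75  75  74  75]
 [ 79  76  77  81  79  83  65  46  34  34  81  49  36  38  43  54  77  81
   82  79  79  80  79  79]
 [ 81  84  83  83  73  55  38  27  24  24  46  32  27  23  23  28  41  66
   83  85  81  80  81  83]
 [ 97 101  88  72  48  29  29  25  26  27  27  24  79  51  28  25  24  33
   65  81  82  80  82  82]
 [102 113  90  59  30  28  27  24  26  27  30  26  86  59  30  28  25  23
   31  74  82  83  80  81]
 [ 86  89  74  42  27  26  26  24  30  29  29  27  67  54  32  31  29  29
   23  52  78  81  81  82]
 [ 72  74  51  31  28  27  26  30  31  31  29  25  59  63  38  30  29  29
   26  26  69  79  77  78]
 [112 117  59  27  27  25  28  28  29  29  27  26  61  69  38  28  29  30
   26  23  56  7
[... 3634 characters left out ...]
32  13   2
    3   4   4  15  38  56  64  69]
 [ 62  62  62  56  39  17   6   6   5   8   4   2   2  14  32  29  14   3
    4   9  21  39  54  63  67  67]
 [ 64  62  63  63  52  36  21   9   8   6   8   6   6  13  31  35  21   7
   14  30  49  60  65  67  65  64]
 [ 65  65  66  65  64  57  44  32  20  16   8   6   9  12  24  28  25  28
   35  49  61  64  65  65  63  64]
 [ 66  66  67  67  66  68  63  56  49  36  27  26  26  30  33  37  45  53
   55  60  63  64  63  61  61  61]
 [ 68  67  68  66  67  67  67  66  63  57  53  53  53  54  55  54  58  63
   62  62  62  62  63  61  62  62]
 [ 66  67  67  66  65  65  65  64  64  63  63  63  63  61  62  62  63  63
   62  63  64  64  63  64  64  64]]
```

Run:
```python
from h import *
s=st();M=R.from_rotvec(s["tool_rot"]).as_matrix()
k=ray("top",(342.1,221.3),.003);print("knob",k)
print("scene check skirt",proj("scene",k), "top ctr scene",proj("scene",(k[0],k[1],.032)))
print(M.T@(np.r_[k[:2],.06]-s["position"])*1000)
```

```text
9.2333 pos [ 0.4917 -0.1473  0.3366] rv [-1.5692  0.0507 -0.0484] F [0.2276 0.5713 0.2333] T [ 0.0676 -0.0156 -0.0592] w 0.7021135547707023 q [-0.3808 -0.0233  0.6143  1.6127  0.0127  1.5496  1.7409]
knob [ 0.4547 -0.379   0.003 ]
scene check skirt [170.7759 218.3762] top ctr scene [169.1258 209.4919]
[ -21.9617  276.408  -233.8529]
```

Emit:
{"fn": "play_rows", "kwargs": {"translation": [[-3,14,-33],[-3,14,-33],[-3,14,-33],[-3,14,-33],[-3,14,-33],[-3,14,-33],[-4,14,-36],[0,38,0],[0,38,0],[0,35,0]], "turn": [[0,0,0],[0,0,0],[0,0,0],[0,0,0],[0,0,0],[0,0,0],[0,0,0],[0,0,0],[0,0,0],[0,0,0]], "fingers": [0.4,0.4,0.4,0.4,0.4,0.4,0.4,0.4,0.4,0.4]}}

```text
time: 10.07
position: [0.455, -0.3798, 0.1258]
tool_rot: [-1.569, 0.051, -0.05]
ft_force: [0.6, -0.0, 0.0]
grip_width: 0.702
```

Run:
```python
from h import *
s=st();M=R.from_rotvec(s["tool_rot"]).as_matrix()
print(M, M.T@(np.array([.4547,-.379,.008])-s["position"])*1000)
a=ctrl.get_image("scene");b=ctrl.get_image("top");cv2.imwrite("pics/g9.png",np.hstack([cv2.resize(a[120:270,100:250],(400,400)),cv2.resize(b[150:300,270:420],(400,400))]))
```

```text
10.0667 pos [ 0.455  -0.3798  0.1258] rv [-1.5688  0.0508 -0.0497] F [ 0.6184 -0.0091  0.0263] T [0.0518 0.0001 0.0547] w 0.7015096760449743 q [-0.0165  0.3379  0.8056  1.7426 -0.2628  1.1743  2.3707]
[[ 0.998  -0.0007  0.0639]
 [-0.0639  0.0014  0.998 ]
 [-0.0008 -1.      0.0014]] [ -0.2406 117.8239   0.6172]
```

View pics/g9.png

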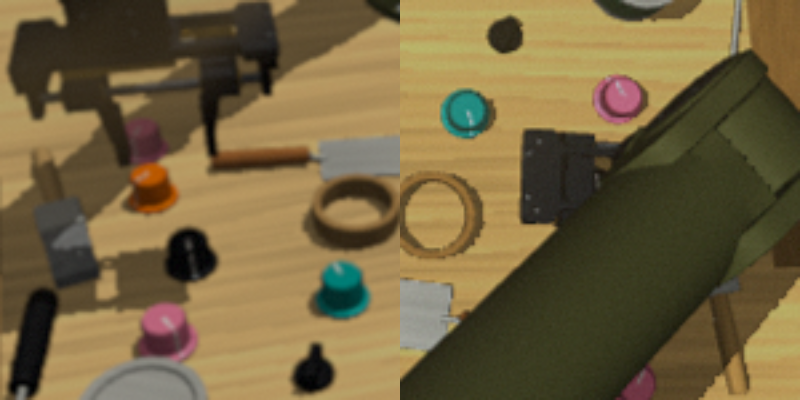

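The fingers are above the black knob (scene crop (190,252)) with the neighbours clear, so I descend.

Emit:
{"fn": "play_rows", "kwargs": {"translation": [[0,20,0],[0,20,0],[0,20,0],[0,20,0],[0,14,0],[0,10,0],[0,6,0],[0,4,0],[0,0,0],[0,0,0]], "turn": [[0,0,0],[0,0,0],[0,0,0],[0,0,0],[0,0,0],[0,0,0],[0,0,0],[0,0,0],[0,0,0],[0,0,0]], "fingers": [0.4,0.4,0.4,0.4,0.4,0.4,0.4,0.4,0.4,0.4]}}

```text
time: 11.0
position: [0.4547, -0.3818, 0.0152]
tool_rot: [-1.571, 0.051, -0.052]
ft_force: [0.2, -0.7, -0.2]
grip_width: 0.702
```

Run:
```python
from h import *
s=st();M=R.from_rotvec(s["tool_rot"]).as_matrix()
print(M, M.T@(np.array([.4547,-.379,.008])-s["position"])*1000)
a=ctrl.get_image("scene");cv2.imwrite("pics/g10.png",cv2.resize(a[170:260,120:220],(660,594),interpolation=2))
```

```text
11.0 pos [ 0.4547 -0.3818  0.0152] rv [-1.5707  0.0508 -0.0524] F [ 0.2424 -0.6501 -0.242 ] T [0.0502 0.0429 0.0068] w 0.7015418942859667 q [ 0.0515  0.4759  0.7389  1.8297 -0.3805  0.9816  2.4557]
[[ 0.9978  0.001   0.0656]
 [-0.0656 -0.0005  0.9978]
 [ 0.001  -1.     -0.0005]] [-0.2106  7.1797  2.7993]
```

View pics/g10.png

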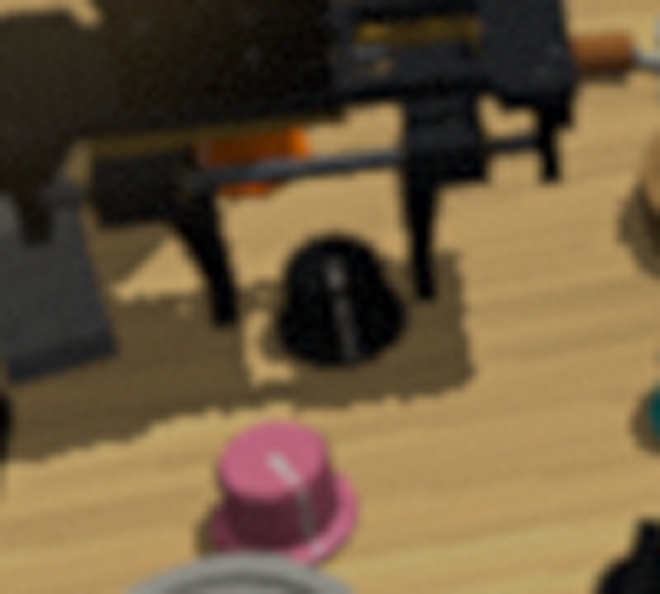

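Emit:
{"fn": "play_rows", "kwargs": {"translation": [[0,3,1.5],[0,3,1],[0,1,0],[0,0,0],[0,0,0],[0,0,0],[0,0,0],[0,0,0],[0,0,0],[0,0,0]], "turn": [[0,0,0],[0,0,0],[0,0,0],[0,0,0],[0,0,0],[0,0,0],[0,0,0],[0,0,0],[0,0,0],[0,0,0]], "fingers": [0.4,0.4,0.4,-1,-1,-1,-1,-1,-1,-1], "grip_force": 30}}

```text
time: 11.88
position: [0.4544, -0.379, 0.0076]
tool_rot: [-1.57, 0.052, -0.052]
ft_force: [-0.7, 0.0, 0.4]
grip_width: 0.406
```

Run:
```python
from h import *
s=st()
a=ctrl.get_image("scene");cv2.imwrite("pics/g11.png",cv2.resize(a[170:260,120:220],(660,594),interpolation=2))
```

```text
11.8833 pos [ 0.4544 -0.379   0.0076] rv [-1.5702  0.0515 -0.0519] F [-0.7169  0.0226  0.4221] T [0.1043 0.0169 0.0034] w 0.40642791819926866 q [ 0.0518  0.4832  0.7334  1.8381 -0.3873  0.9681  2.4574]
```

View pics/g11.png

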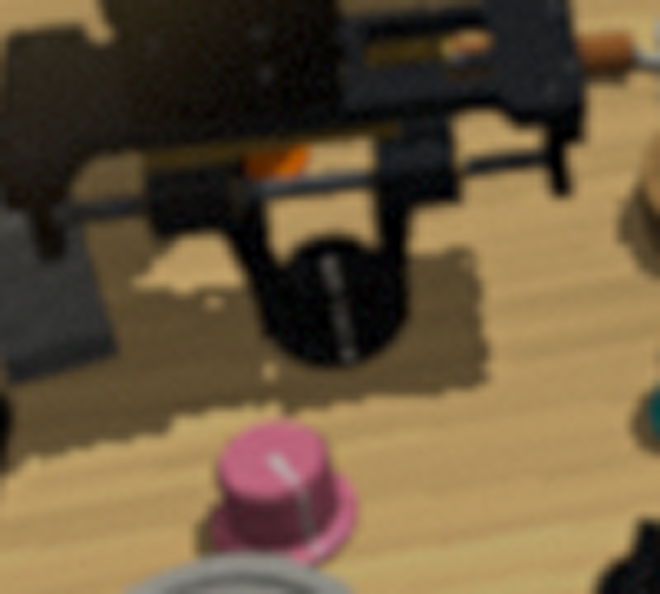

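The knob is gripped (35.4 mm reading, in line with the rod's 0.7 mm under-reading). I lift, turn it by -11.7° to bring the line from +8° to the shaft flat's -4°, and carry it over.

Emit:
{"fn": "play_rows", "kwargs": {"translation": [[0,-20,0],[0,-36,0],[0,-36,0],[0,-36,0],[0,-24,10],[-3,0,30],[-3,0,36],[-3,0,36],[-3,0,36],[-3,0,36]], "turn": [[0,0,0],[0,0,0],[0,0.102,0],[0,0.102,0],[0,0,0],[0,0,0],[0,0,0],[0,0,0],[0,0,0],[0,0,0]], "fingers": [-1,-1,-1,-1,-1,-1,-1,-1,-1,-1], "grip_force": 35}}

```text
time: 12.77
position: [0.4888, -0.1959, 0.1595]
tool_rot: [-1.56, 0.212, -0.212]
ft_force: [0.9, -0.2, -0.4]
grip_width: 0.402
```

Run:
```python
from h import *
s=st();M=R.from_rotvec(s["tool_rot"]).as_matrix()
print(M, M.T@(np.array([.5416,.0417,.11])-s["position"])*1000)
```

```text
12.7667 pos [ 0.4888 -0.1959  0.1595] rv [-1.5599  0.2118 -0.2124] F [ 0.8588 -0.2212 -0.4102] T [ 0.0403 -0.0048  0.0151] w 0.4024640617649131 q [-0.413   0.1159  0.8005  1.8641 -0.0898  1.1978  1.7175]
[[ 0.9637  0.0005  0.2669]
 [-0.2669  0.0004  0.9637]
 [ 0.0003 -1.      0.0005]] [-12.5918  49.5955 243.0855]
```

Emit:
{"fn": "play_rows", "kwargs": {"translation": [[-2,0,35],[-2,0,35],[-2,0,35],[-2,0,35],[-2,0,35],[-2,0,32],[0,0,20],[0,0,10],[0,0,0],[0,0,0]], "turn": [[0,0,0],[0,0,0],[0,0,0],[0,0,0],[0,0,0],[0,0,0],[0,0,0],[0,0,0],[0,0,0],[0,0,0]], "fingers": [-1,-1,-1,-1,-1,-1,-1,-1,-1,-1]}}

```text
time: 13.6
position: [0.5403, 0.0328, 0.1593]
tool_rot: [-1.562, 0.212, -0.212]
ft_force: [0.6, -0.2, -1.2]
grip_width: 0.403
```

Run:
```python
from h import *
s=st();M=R.from_rotvec(s["tool_rot"]).as_matrix()
print(M.T@(np.array([.5416,.0417,.092])-s["position"])*1000)
a=ctrl.get_image("scene");cv2.imwrite("pics/g12.png",cv2.resize(a[130:220,300:400],(660,594),interpolation=2))
print(proj("scene",(s["position"][0],s["position"][1],s["position"][2]-.005)))
```

```text
13.6 pos [0.5403 0.0328 0.1593] rv [-1.5616  0.2124 -0.2119] F [ 0.6348 -0.1582 -1.201 ] T [ 0.0174 -0.0015  0.013 ] w 0.4028449433254778 q [-0.676   0.1427  0.6182  1.8254 -0.0872  1.2015  1.2695]
[-1.1487 67.2694  9.05  ]
[354.6984 162.2062]
```

View pics/g12.png

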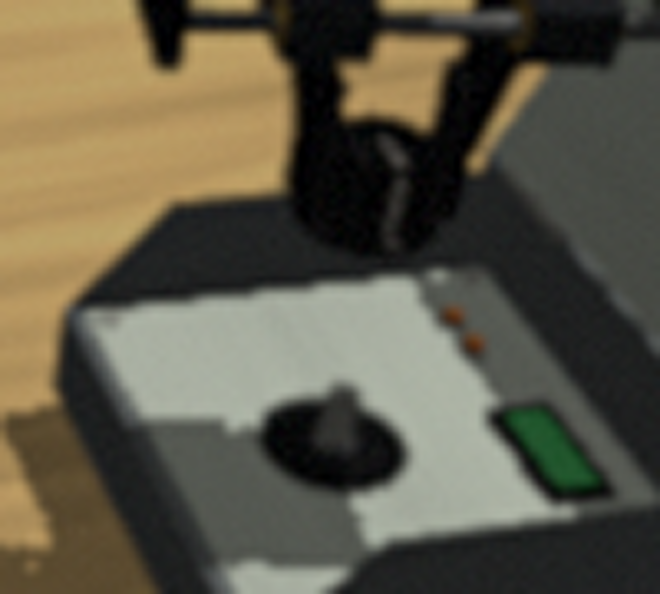

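Emit:
{"fn": "play_rows", "kwargs": {"translation": [[-1,10,5],[0,20,4],[0,20,0],[0,12,0],[0,4,0],[0,1,0],[0,0,0],[0,0,0],[0,0,0],[0,0,0]], "turn": [[0,0,0],[0,0,0],[0,0,0],[0,0,0],[0,0,0],[0,0,0],[0,0,0],[0,0,0],[0,0,0],[0,0,0]], "fingers": [-1,-1,-1,-1,-1,-1,-1,-1,-1,-1]}}

```text
time: 14.48
position: [0.5427, 0.0431, 0.0934]
tool_rot: [-1.56, 0.211, -0.213]
ft_force: [-0.3, -0.6, -0.3]
grip_width: 0.404
```

Run:
```python
from h import *
s=st();M=R.from_rotvec(s["tool_rot"]).as_matrix()
print(M.T@(np.array([.5416,.0417,.092])-s["position"])*1000)
a=ctrl.get_image("scene");b=ctrl.get_image("top");cv2.imwrite("pics/g13.png",cv2.resize(a[150:220,310:390],(680,595),interpolation=2))
```

```text
14.4833 pos [0.5427 0.0431 0.0934] rv [-1.5596  0.2105 -0.213 ] F [-0.2614 -0.6275 -0.296 ] T [-0.0165 -0.0305  0.0038] w 0.40353327095052915 q [-0.665   0.2216  0.6026  1.8896 -0.143   1.0711  1.2958]
[-0.6612  1.3649 -1.5875]
```

View pics/g13.png

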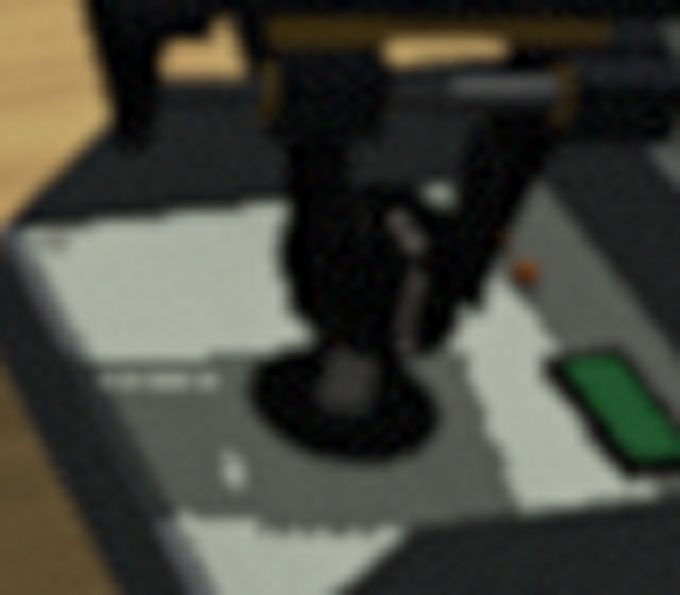

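Emit:
{"fn": "play_rows", "kwargs": {"translation": [[-0.6,2,-1.5],[0,2,0],[0,2,0],[0,2,0],[0,2,0],[0,2,0],[0,1.5,0],[0,0,0],[0,0,0],[0,0,0]], "turn": [[0,0,0],[0,0,0],[0,0,0],[0,0,0],[0,0,0],[0,0,0],[0,0,0],[0,0,0],[0,0,0],[0,0,0]], "fingers": [-1,-1,-1,-1,-1,-1,-1,-1,-1,-1]}}

```text
time: 15.42
position: [0.5415, 0.0417, 0.079]
tool_rot: [-1.56, 0.211, -0.213]
ft_force: [2.6, 0.0, -2.9]
grip_width: 0.405
```

Run:
```python
from h import *
s=st()
```

```text
15.4167 pos [0.5415 0.0417 0.079 ] rv [-1.5603  0.2109 -0.2126] F [ 2.5514  0.0383 -2.9067] T [ 0.0271 -0.63   -0.054 ] w 0.4053573070168693 q [-0.6589  0.238   0.5999  1.905  -0.1545  1.0431  1.307 ]
```

Emit:
{"fn": "play_rows", "kwargs": {"translation": [[0.5,0,0],[0,1,0],[0,1,0],[0,1,0],[0,1,0],[0,1,0],[0,0,0],[0,0,0],[0,0,0],[0,0,0]], "turn": [[0,0,0],[0,0,0],[0,0,0],[0,0,0],[0,0,0],[0,0,0],[0,0,0],[0,0,0],[0,0,0],[0,0,0]], "fingers": [-1,-1,-1,-1,-1,-1,-1,-1,-1,-1]}}

```text
time: 16.25
position: [0.5416, 0.0415, 0.0739]
tool_rot: [-1.56, 0.212, -0.212]
ft_force: [2.8, -0.4, -1.9]
grip_width: 0.409
```

Run:
```python
from h import *
s=st()
a=ctrl.get_image("scene");b=ctrl.get_image("top");cv2.imwrite("pics/g14.png",cv2.resize(a[150:220,310:390],(680,595),interpolation=2))
```

```text
16.25 pos [0.5416 0.0415 0.0739] rv [-1.5604  0.2116 -0.212 ] F [ 2.8257 -0.4168 -1.9253] T [-0.0269 -0.592   0.0473] w 0.4092169743059968 q [-0.6561  0.2457  0.5986  1.9084 -0.16    1.0344  1.3116]
```

View pics/g14.png

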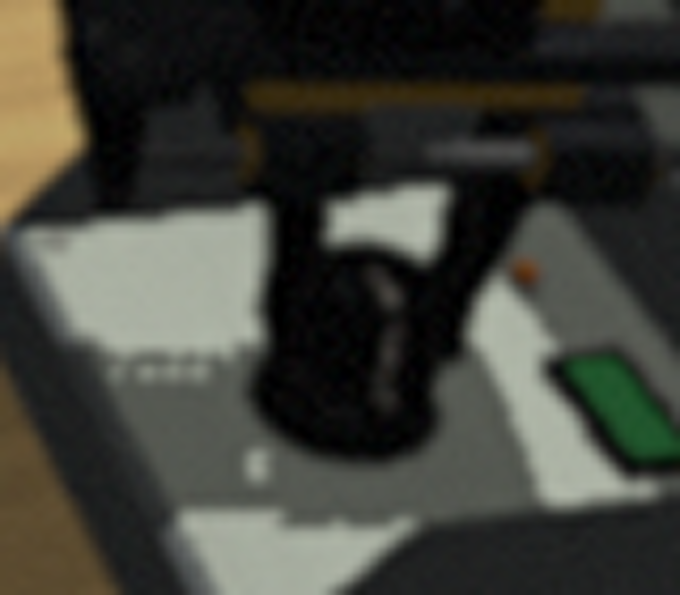

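Emit:
{"fn": "play_rows", "kwargs": {"translation": [[0.5,1,0],[0,1,0],[0,1,0],[0,1,0],[0,1,0],[0,1,0],[0,0,0],[0,0,0],[0,0,0],[0,0,0]], "turn": [[0,0,0],[0,0,0],[0,0,0],[0,0,0],[0,0,0],[0,0,0],[0,0,0],[0,0,0],[0,0,0],[0,0,0]], "fingers": [-1,-1,-1,-1,-1,-1,-1,-1,-1,-1], "grip_force": 40}}

```text
time: 17.18
position: [0.5418, 0.0414, 0.0678]
tool_rot: [-1.56, 0.212, -0.211]
ft_force: [1.5, 0.7, -0.9]
grip_width: 0.406
```

Run:
```python
from h import *
s=st()
```

```text
17.1833 pos [0.5418 0.0414 0.0678] rv [-1.5605  0.2121 -0.2115] F [ 1.4808  0.6621 -0.9299] T [-0.0265 -0.2429  0.0546] w 0.4061346105426517 q [-0.6529  0.2549  0.5967  1.9124 -0.1667  1.0235  1.3171]
```

Emit:
{"fn": "play_rows", "kwargs": {"translation": [[0,1,0],[0,1,0],[0,1,0],[0,1,0],[0,0,0],[0,0,0],[0,0,0],[0,0,0],[0,0,0],[0,0,0]], "turn": [[0,0,0],[0,0,0],[0,0,0],[0,0,0],[0,0,0],[0,0,0],[0,0,0],[0,0,0],[0,0,0],[0,0,0]], "fingers": [-1,-1,-1,-1,-1,-1,-1,-1,-1,-1]}}

```text
time: 18.02
position: [0.542, 0.0414, 0.0644]
tool_rot: [-1.56, 0.212, -0.212]
ft_force: [-2.0, -0.0, 6.3]
grip_width: 0.403
```

Run:
```python
from h import *
s=st()
```

```text
18.0167 pos [0.542  0.0414 0.0644] rv [-1.5601  0.212  -0.2117] F [-2.0098 -0.025   6.3229] T [-0.0012  0.3971  0.0113] w 0.40345835174509675 q [-0.651   0.2598  0.5957  1.9149 -0.1707  1.0168  1.3203]
```

Emit:
{"fn": "play_rows", "kwargs": {"translation": [[0,1,0],[0,1,0],[0,1,0],[0,1,0],[0,1,0],[0,0,0],[0,0,0],[0,0,0],[0,0,0],[0,0,0]], "turn": [[0,0,0],[0,0,0],[0,0,0],[0,0,0],[0,0,0],[0,0,0],[0,0,0],[0,0,0],[0,0,0],[0,0,0]], "fingers": [-1,-1,-1,-1,-1,-1,-1,-1,-1,-1]}}

```text
time: 18.85
position: [0.5422, 0.0414, 0.061]
tool_rot: [-1.559, 0.212, -0.212]
ft_force: [-6.2, -0.6, 16.6]
grip_width: 0.407
```

Run:
```python
from h import *
s=st()
```

```text
18.85 pos [0.5422 0.0414 0.061 ] rv [-1.5591  0.212  -0.2118] F [-6.1854 -0.5859 16.5865] T [-0.1651  1.2701  0.0146] w 0.40662548411835703 q [-0.6487  0.2651  0.5944  1.9172 -0.1756  1.0101  1.3242]
```

Emit:
{"fn": "play_rows", "kwargs": {"translation": [[-0.5,1,0],[-0.5,1,0],[0,0,0],[0,0,0],[0,0,0],[0,0,0],[0,0,0],[0,0,0],[0,0,0],[0,0,0]], "turn": [[0,0,0],[0,0,0],[0,0,0],[0,0,0],[0,0,0],[0,0,0],[0,0,0],[0,0,0],[0,0,0],[0,0,0]], "fingers": [-1,-1,-1,-1,-1,-1,-1,-1,-1,-1]}}

```text
time: 19.68
position: [0.5424, 0.0415, 0.0607]
tool_rot: [-1.558, 0.211, -0.213]
ft_force: [-7.7, -0.5, 25.2]
grip_width: 0.403
```

Run:
```python
from h import *
s=st()
a=ctrl.get_image("scene");b=ctrl.get_image("top");cv2.imwrite("pics/g15.png",np.hstack([cv2.resize(a[150:220,310:390],(400,350),interpolation=2),cv2.resize(b[110:250,60:220],(400,350))]))
cv2.imwrite("pics/s15.png",a)
```

```text
19.6833 pos [0.5424 0.0415 0.0607] rv [-1.5583  0.2107 -0.2135] F [-7.6771 -0.4503 25.1883] T [-0.3107  1.7989 -0.0459] w 0.4028998899732297 q [-0.649   0.2642  0.5946  1.9188 -0.1759  1.0072  1.3242]
```

View pics/g15.png

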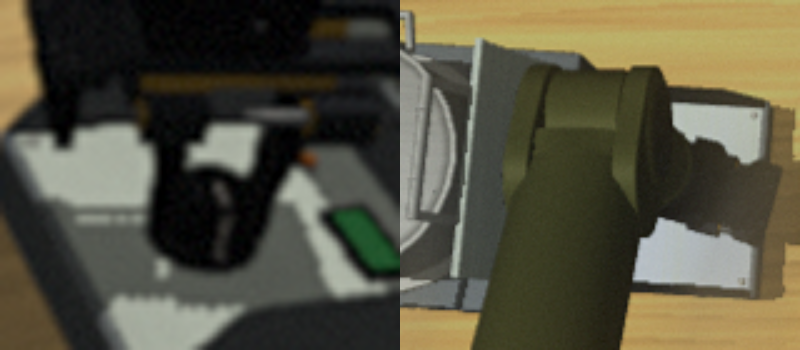

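View pics/s15.png

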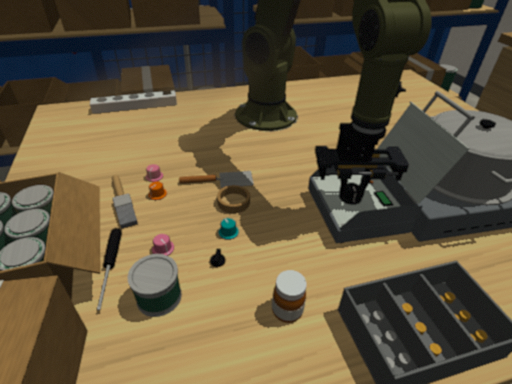

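With 2 mm more commanded, the force rose from 17 to 25 N and the knob moved only 0.3 mm, so it is at the hard stop. TCP z of 0.0607 puts the underside about 53 mm above the bench, against 54 mm expected. The cover still leans back, and the other things are in place. I hand in.

Run:
```python
from h import *
s=st()
print(ctrl.close_job())
```

```text
19.7833 pos [0.5424 0.0415 0.0607] rv [-1.5583  0.2107 -0.2135] F [-8.498  -1.5056 26.2723] T [-0.2863  1.7534  0.0294] w 0.4053709799931886 q [-0.649   0.2642  0.5946  1.9188 -0.1759  1.0072  1.3242]
the job is handed in; nothing more can be done
None
```

The knob is home on its shaft and the gripper is still holding it pressed in against the stop. I handed the job in at 19.8 s; no verdict was reported.

- **Cover:** I folded it back by its bar to about 2.02 rad. There the force jumped to about 33 N with no further travel, so I took that as the stop. In the last pictures it still leans back.
- **Fit:** I gripped the black skirted knob, turned it by -11.7° to match the shaft's flat, and it slid on with no more than about 3 N of force.
- **Press:** The knob went in against the spring, 6 N about 3 mm in, and reached a hard stop. There, 2 mm more command raised the force from 17 to 25 N with only 0.3 mm of movement. The last reading was 26 N down.
- **Height:** The tool height puts the knob's underside about 53 mm above the bench, against 54 mm expected. That 1 mm difference is within the calibration error or a slight slip in the grip.
- **Side force:** About 8 N of sideways force remains on the wrist; I left it.
- **Angle not re-checked:** I set the knob's angle from pictures taken before the grasp. The gripper hid the bore afterwards, so only the free slide onto the shaft confirms it.
- **Other things on the bench:** They appear unmoved in the last scene picture.

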